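# Stand the round containers in their holders

### The arm

A 6-joint arm with a two-finger parallel gripper is mounted at the origin on a cart in front of the work surface, level with it; the furniture and walls round the work are solid. World frame = base frame: x ahead of the robot, y to its left, z up, the work surface at z = 0. Lengths are in mm, angles in rad, forces in N, time in s.
With the tool pointing down it reaches from about 275 to 1000 mm from the base axis. Payload 8.4 kg.
Tool frame: the origin (TCP) lies at the centre of the arm's flange, where the gripper is bolted on; the fingertips stand 173 mm ahead of it and the grasp point (between the pads) lies 155 mm ahead of it; z points along the fingers, y is the direction in which the jaws open and shut (so a half turn about z gives the same grasp; the last joint's range is limited). The gripper opens to 85 mm and grips with 20 to 120 N. Pads are 22 mm wide; open, the fingers measure 114 mm over their backs; the gripper's body (76 mm by 85 mm) begins 54 mm behind the grasp point. The pads swing forward as they close: fully open they stand 13 mm farther back than shut.
Start: joints at [-1.239, 0.353, 1.633, -0, 1.155, -0.002], TCP at [204.771, -590.507, 404.681] pointing down, gripper open.
Joint ranges: [-2.63, 2.63], [-0.92, 2.1], [0.06, 2.66], [-1.3, 4.44], [0, 2.69], [-3.02, 3.02]. Speed limits (rad/s): [2.22, 2.22, 2.79, 3.14, 3.14, 3.14].

### API

Orientations are given as [roll, pitch, yaw] about the fixed x, y, z axes, in that order (R = Rz(yaw) Ry(pitch) Rx(roll)).
In Python, from rig import sense, grab_frame, camera_model, sign_off gives the robot as it stands. The module is installed in compiled form; this text tells all that it offers.
- The arm moves only by the tool step_arm, never from a script. Its argument "commands" is a list of rows, each a list of 3 entries, a list of its own where there are three numbers: the shift along the tool's x, y, z in mm, then the turn about the tool's z in rad, then the opening, from 0 (shut) to 1 (fully open). A call has 1 to 20 rows; each row shifts and turns the pose as measured when the row begins, along the tool's axes as they then stand; what a row does not reach is not made up. A row lasts 1/8 s, in which the tool goes at most 62.5 mm and 10.7 degrees, less where a joint would pass 70% of its speed; a pose out of reach is approached as far as the arm can. A call with a gripper value outside its range is refused whole. The fingers move at their own pace and stop on an object; "force" is the grip in N (left out, the last holds). Time passes only in rows, so rows that do not move let the fingers close. It gives the time, the measured TCP pose, the force and the opening at its end, in the units of the state.
- sense(): the state, without advancing time (a new reading comes with each control period).
- grab_frame(name): name is "scene" or "top" or "wrist"; returns the picture (400x640x3 uint8, blue, green, red); there is no depth.
- camera_model(name): a dict with "fx", "fy", "cx", "cy" (pixels), "R" (3x3) and "t" (3): a world point X has camera coordinates R X + t. Camera axes: x right, y down, z forward; pixel columns grow to the right and rows downward; lengths in mm; the calibration is good to about 2 mm. A picture is of the moment at which its call begins: read the wrist's pose just before it. camera_model takes no time and is no camera call; for the wrist camera it gives the pose at the moment of the call.
- sign_off(): hands the job in, once; it reports no verdict.
The state is a dict: "clock": time; "qpos": joint angles; "qvel": joint speeds; "joint_efforts": joint torques, N m; "eef_pos": TCP position; "tcp_rot": TCP orientation; "contact_force": force on the tool from outside, world axes, zero at the start; "wrist_torque": the same for the moment, N m; "opening": opening from 0.0 (shut) to 1.0 (fully open).
Only numpy, scipy, OpenCV 4.12 (cv2) and the standard library are available. Lean on these libraries where they do the work, as an engineer would, in place of code of your own. Each camera call takes 0.05 s, during which the arm holds its last target. There are 200 camera calls.

### The job

Set up the trolley for the next patient: pick out the four round containers and stand each upright in the middle of its own holder. The two bottles go in the round cups (tall saline bottle in the large cup, dropper bottle in the small cup); the sharps pot goes in the large square tray and the little glass dappen dish in the small square tray. Set each one down rather than dropping it, let go of it, and leave the two cartons among them where they are.

Things in the scene. Friction and masses are not known exactly. Their poses are not given: they have to be found in the camera images.
- saline_bottle_centre (a point): centre of the saline bottle: tall white upright bottle with a blue screw cap, round, 62 mm diameter, 162 mm high; the straight body is good to grip from 30 to 115 mm above its foot. The point lies on its axis 81 mm above its foot; z along the axis, up. Starts standing on the trolley top (z = 0). About 0.29 kg.
- dropper_bottle_centre (a point): centre of the dropper bottle: small amber upright bottle with a black rubber teat, round, 33 mm diameter, 102 mm high; the glass body is straight from the foot to about 60 mm up. The point lies on its axis 51 mm above its foot; z up the axis. Starts standing on the trolley top. About 0.07 kg.
- sharps_pot_centre (a point): centre of the sharps pot: short round yellow pot with a red lid, 64 mm diameter at the top, 78 mm high; grip it round the body 30 to 60 mm above its foot. The point lies on its axis 39 mm above its foot; z up the axis. Starts standing on the trolley top. About 0.12 kg.
- dappen_dish_centre (a point): centre of the dappen dish: tiny clear-grey glass dish, waisted, 33 mm diameter, 26 mm high; grip across its 33 mm by the upper half. The point lies on its axis 13 mm above its foot; z up the axis. Starts standing on the trolley top. About 0.035 kg.
- large_cup: large round steel cup, open at the top: 84 mm inside, 90 mm outside, rim 34 mm high, black inner floor 4 mm above the trolley top. Fixed to the trolley top. Origin: centre of the underside; z up.
- small_cup: small round steel cup, open at the top: 55 mm inside, 61 mm outside, rim 26 mm high, black inner floor 4 mm above the trolley top. Fixed to the trolley top. Origin: centre of the underside; z up.
- large_tray: large flat square steel tray: 90 mm square inside, 98 mm outside, rim only 8 mm high, black inner floor 4 mm above the trolley top. Fixed to the trolley top. Origin: centre of the underside; z up. x and y lie along its sides.
- small_tray: small flat square steel tray: 58 mm square inside, 66 mm outside, rim only 8 mm high, black inner floor 4 mm above the trolley top. Fixed to the trolley top. Origin: centre of the underside; z up. x and y lie along its sides.
- suture_box: bystander: small narrow carton, 29 x 78 mm and 59 mm high, loose and light, standing among the things. Origin: centre of its underside; its x lies along the 29 mm side.
- mask_carton: bystander: large carton, 63 x 105 mm and 53 mm high, loose and light, at the left. Origin: centre of its underside; its x lies along the 63 mm side.
Things that resemble listed ones, but are neither listed nor needed, are in the scene too. Of the things that look like the part that bears dropper_bottle_centre, take the one that is farthest from the robot's base at the start.

How it is judged:
By the outcome, as a careful person would: the job done as asked, in the order asked, and still so for the second after the job is handed in, with the robot touching nothing.
It also fails if it takes over 120 s, if anything falls off the work surface, if the arm or the gripper's body presses on something with over 40 N, if the wrist force passes 120 N, or if a joint passes its speed limit or range.

## Working session

There is one attempt and no reset: what is moved stays moved. The work goes in short steps, Python scripts to look and compute and a tool call to move; the robot and the scene stay as the last step left them, time stands still between calls to the robot, and variables do not carry over. Pictures are saved under pics/ and viewed, about 12 in all and at most 16, crops included, and the job is handed in when it is done.

Besides the shell and the picture viewer there is one more tool, called after "Request:" as name(argument=value, ...) on one line, values as JSON. step_arm: Moves the arm, as the interface text tells. Its arguments: {"type":"object","properties":{"commands":{"type":"array","items":{"type":"array"}},"force":{"type":"number"}},"required":["commands"]}

```bash
mkdir -p pics
python3 - <<'E'
from rig import *
import cv2,numpy as np
for n in("top","scene"):
    f=grab_frame(n);cv2.imwrite(f"pics/{n}0.png",f);c=camera_model(n);print(n,c)
print(sense())
E
```

```text
top {'fx': 456.67849752107617, 'fy': 456.67849752107617, 'cx': 324.8040404602971, 'cy': 197.77004896486045, 'R': array([[ 0.00574876, -0.99984151, -0.01684946],
       [-0.99871987, -0.00489388, -0.05034547],
       [ 0.05025503,  0.01711732, -0.99858972]]), 't': array([  15.82109418,  504.41104065, 1330.16986228])}
scene {'fx': 408.23706423710865, 'fy': 408.23706423710865, 'cx': 315.31125219465173, 'cy': 203.85535214675232, 'R': array([[-0.69989784, -0.71395481, -0.02028643],
       [-0.41259862,  0.42733295, -0.80445567],
       [ 0.58301405, -0.55466664, -0.59366618]]), 't': array([343.36121192, 246.98668466, 767.46067089])}
{'clock': 0.1, 'qpos': array([-1.23938993e+00,  3.53552383e-01,  1.63406730e+00,  1.28986087e-05,
        1.15518128e+00, -2.38759900e-03]), 'qvel': array([ 0.00033898, -0.00102242, -0.00192448, -0.00183086,  0.0008998 ,
        0.00122774]), 'joint_efforts': array([-1.79255130e-04, -6.06358981e+01, -3.42819500e+01, -5.35158665e-05,
        3.86592495e-03, -4.29864272e-06]), 'eef_pos': array([ 204.70820752, -590.29796925,  404.04994841]), 'tcp_rot': array([-3.14038437e+00, -1.46791506e-05,  3.33788773e-01]), 'contact_force': array([-0.2534679 ,  0.24967676,  0.51644044]), 'wrist_torque': array([-0.05846744, -0.01242542,  0.04266286]), 'opening': 1.0033927867694838}
```

View pics/top0.png

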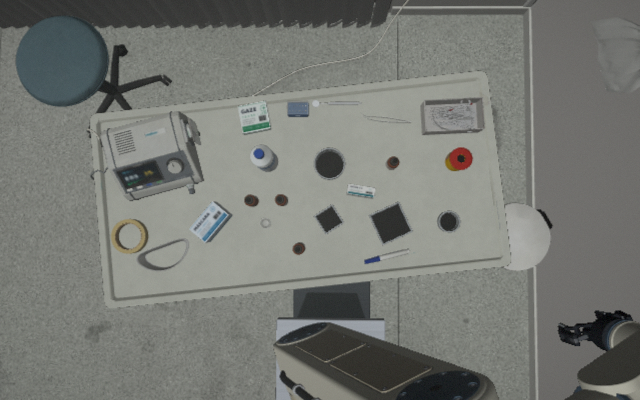

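View pics/scene0.png

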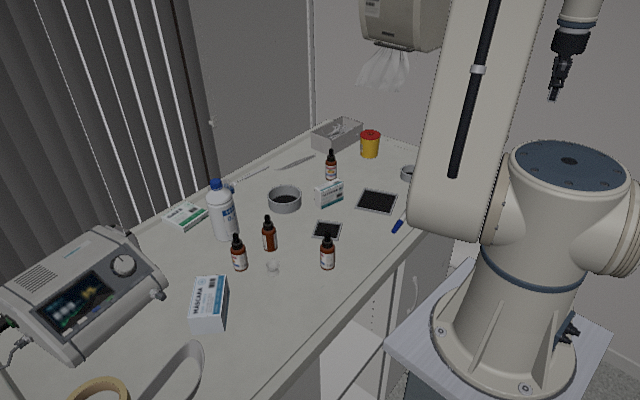

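Four amber bottles at top-view pixels (393,162), (281,199), (251,200) and (298,248), seen in the scene view at (331,165), (269,235), (239,253) and (327,253). I'll work out their ranges and enlarge them to compare.

```bash
cat > h.py <<'E'
from rig import *
import cv2,numpy as np
def ray(c,u,v,z):
    R,t=c["R"],c["t"];C=-R.T@t
    d=R.T@np.array([(u-c["cx"])/c["fx"],(v-c["cy"])/c["fy"],1]);return C+d*(z-C[2])/d[2]
def proj(c,X):
    p=c["R"]@np.asarray(X,float)+c["t"];return c["fx"]*p[0]/p[2]+c["cx"],c["fy"]*p[1]/p[2]+c["cy"]
def blobs(mask,amin=20):
    n,l,s,ce=cv2.connectedComponentsWithStats(mask.astype(np.uint8))
    return [(s[i],ce[i]) for i in range(1,n) if s[i][4]>=amin]
E
python3 - <<'E'
from h import *
f=cv2.imread("pics/top0.png");c=camera_model("top")
hsv=cv2.cvtColor(f,cv2.COLOR_BGR2HSV).astype(int);H,S,V=[hsv[...,i] for i in range(3)]
roi=np.zeros(V.shape,bool);roi[85:290,205:500]=1
for nm,m,z in(("dark",(V<60)&roi,4),("brown",((H<15)|(H>170))&(S>80)&(V<140)&roi,80),("red",((H<8)|(H>172))&(S>150)&(V>140)&roi,78),("yellow",(H>15)&(H<35)&(S>150)&(V>140)&roi,40),("blue",(H>100)&(H<130)&(S>110)&roi,160)):
    for s,ce in blobs(m): print(nm,s,ce.round(1),ray(c,*ce,z).round(0)[:2])
s=cv2.imread("pics/scene0.png")
P=[cv2.resize(s[y-35:y+35,x-25:x+25],None,fx=4,fy=4,interpolation=3) for x,y in((331,165),(269,235),(239,253),(327,253))]
T=[cv2.resize(f[y-25:y+25,x-25:x+25],None,fx=4,fy=4,interpolation=3) for x,y in((393,162),(281,199),(251,200),(298,248))]
cv2.imwrite("pics/crop1.png",np.vstack([np.hstack(P),np.hstack(T)]))
E
```

```text
dark [317 152  26  26 529] [329.2 164.3] [604.   6.]
dark [458 155   6   7  36] [460.6 158.2] [ 624. -382.]
dark [390 158   8   8  39] [393.8 161.2] [ 614. -185.]
dark [245 197   8   7  36] [248.6 199.9] [497. 245.]
dark [277 197   6   6  25] [279.2 199. ] [500. 154.]
dark [372 205  38  38 834] [390.4 223.2] [ 431. -175.]
dark [317 207  25  25 318] [328.8 219. ] [442.   7.]
dark [441 213  15  18 207] [447.9 221.5] [ 437. -344.]
dark [295 246   5   7  25] [297.2 248.8] [354.  99.]
brown [449 147  24  23 368] [460.4 158.2] [ 613. -361.]
brown [388 157  11  11  36] [391.7 163.4] [ 598. -169.]
brown [276 195  10  10  26] [282.  200.8] [492. 137.]
brown [246 196  10  10  25] [251.5 201.7] [489. 223.]
brown [294 244  10  10  25] [300.5 247.4] [362.  84.]
blue [254 149  10  10  68] [258.4 153.2] [614. 192.]
blue [205 213  21  27  93] [215.  225.8] [422. 303.]
blue [365 257  15   6  52] [372.4 259.8] [ 336. -109.]
```

View pics/crop1.png

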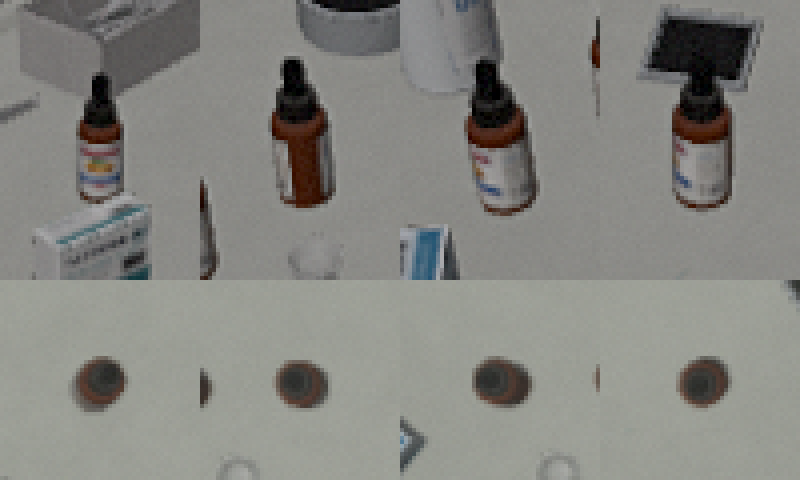

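All four match the description. The one at top pixel (393,162), scene pixel (331,165), is the farthest from the base: about 624 mm, against about 543, 516 and 370 mm for the others. I'll use that one. I'm moving to the saline bottle first.

Request:
step_arm(commands=[[[0, 0, 0], 0.167, 1], [[0, 0, 0], 0.167, 1], [[24, -46, 0], 0, 1], [[24, -46, 0], 0, 1], [[24, -46, 0], 0, 1], [[24, -46, 0], 0, 1], [[24, -46, 0], 0, 1], [[24, -46, 0], 0, 1], [[24, -46, 0], 0, 1], [[24, -46, 0], 0, 1], [[24, -46, 0], 0, 1], [[24, -46, 0], 0, 1], [[24, -46, 0], 0, 1], [[24, -46, 0], 0, 1], [[24, -46, 0], 0, 1], [[24, -46, 0], 0, 1], [[0, 0, 0], 0, 1]], force=40)

```text
clock: 2.22
eef_pos: [557.2, 70.7, 401.7]
tcp_rot: [-3.137, 0.002, -0.014]
contact_force: [-0.9, -0.7, -0.9]
opening: 0.998
```

```bash
cat >> h.py <<'E'
def wlook(name):
    s=sense();c=camera_model("wrist");f=grab_frame("wrist");cv2.imwrite(f"pics/{name}.png",f)
    np.savez(f"pics/{name}.npz",**{k:np.asarray(v) for k,v in c.items()})
    C=-c["R"].T@c["t"];print(name,"tcp",s["eef_pos"].round(1),"rot",s["tcp_rot"].round(4),"cam",C.round(0),"axis",c["R"][2].round(2));return f,c
E
python3 - <<'E'
from h import *
f,c=wlook("w1")
for n,X in(("cap",(614,192,162)),("cup",(604,6,4)),("A",(600,-172,100)),("smt",(442,7,4))): print(n,np.round(proj(c,X)))
E
```

```text
w1 tcp [557.2  70.7 401.7] rot [-3.1374e+00  2.1000e-03 -1.4100e-02] cam [628.  69. 371.] axis [-0.28  0.01 -0.96]
cap [115. 131.]
cup [382. 127.]
A [634. 137.]
smt [376. 269.]
```

View pics/w1.png

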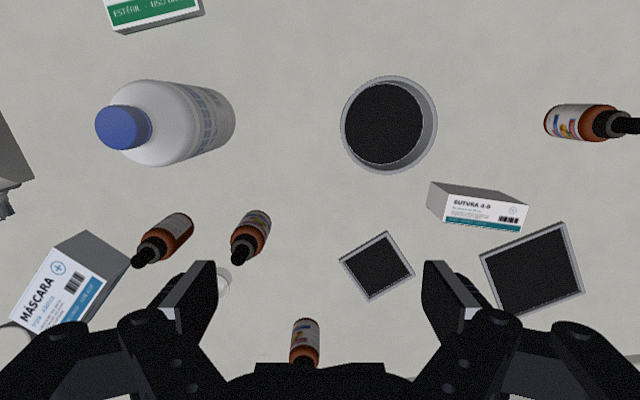

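The view shows the saline bottle (cap at about (122,128)), large cup (387,122), small tray (377,266), large tray (531,269), suture box (478,208) and the target dropper at the right edge (590,123). I'll measure these now.

Run:
```python
from h import *
f=cv2.imread("pics/w1.png");c=dict(np.load("pics/w1.npz"))
hsv=cv2.cvtColor(f,cv2.COLOR_BGR2HSV).astype(int);H,S,V=[hsv[...,i] for i in range(3)]
b=max(blobs((H>100)&(H<130)&(S>110)&(np.arange(640)[None]<200)&(np.arange(400)[:,None]<170)),key=lambda x:x[0][4]);print("cap",b)
print("cap top z162 via left end", ray(c,b[0][0]+20,b[1][1],162).round(1), "centroid z152",ray(c,*b[1],152).round(1))
ct=camera_model("top");
for z in(152,162): print("top cap",z,ray(ct,258.4,153.2,z).round(1))
for nm,(x0,x1,y0,y1) in dict(lcup=(340,440,75,175),stray=(335,418,228,305),ltray=(478,590,218,318)).items():
    m=np.zeros(V.shape,bool);m[y0:y1,x0:x1]=V[y0:y1,x0:x1]<55
    m=cv2.morphologyEx(m.astype(np.uint8),cv2.MORPH_OPEN,np.ones((3,3)))
    s,ce=max(blobs(m),key=lambda x:x[0][4])
    cn=max(cv2.findContours(m,0,1)[0],key=cv2.contourArea)[:,0]
    P=np.array([ray(c,*p,4)[:2] for p in cn.astype(float)],np.float32)
    print(nm,s,"minrect",cv2.minAreaRect(P),"circ",cv2.minEnclosingCircle(P))
```

```text
cap (array([  95,  106,   42,   44, 1359], dtype=int32), array([115.43046358, 127.96762325]))
cap top z162 via left end [615.8 191.4 162. ] centroid z152 [615.2 197.  152. ]
top cap 152 [614.9 193.1 152. ]
top cap 162 [613.5 191.5 162. ]
lcup [ 345   84   77   80 4827] minrect ((606.2020874023438, 4.741733551025391), (79.99779510498047, 78.95103454589844), 0.3726404309272766) circ ((606.2864990234375, 4.957795143127441), 40.46296691894531)
stray [ 346  238   62   58 2003] minrect ((443.97271728515625, 5.791164398193359), (55.1976318359375, 54.81049346923828), 32.894378662109375) circ ((443.7991943359375, 5.802978038787842), 37.5051155090332)
ltray [ 478  229  100   89 5382] minrect ((424.2785339355469, -162.51072692871094), (90.328369140625, 118.9682388305664), 24.661344528198242) circ ((427.33135986328125, -165.37283325195312), 69.27814483642578)
```

Request:
step_arm(commands=[[[19, -40, 0], 0, 1], [[19, -40, 0], 0, 1], [[19, -40, 0], 0, 1], [[0, 0, 0], 0, 1], [[0, 0, 0], 0, 1]])

```text
clock: 2.9
eef_pos: [614.7, 185.7, 400.1]
tcp_rot: [3.142, 0.008, -0.019]
contact_force: [-1.0, 0.5, 0.2]
opening: 0.999
```

Request:
step_arm(commands=[[[0, -6, 20], 0.01, 1], [[0, 0, 30], 0, 1], [[0, 0, 30], 0, 1], [[0, 0, 30], 0, 1], [[0, 0, 20], 0, 1], [[0, 0, 0], 0, 1]])

```text
clock: 3.65
eef_pos: [609.5, 185.4, 260.8]
tcp_rot: [3.139, 0.013, -0.039]
contact_force: [0.3, 0.3, 1.0]
opening: 1.002
```

Run:
```python
from h import *
f,c=wlook("w2"); print(sense()["contact_force"])
```

```text
w2 tcp [609.5 185.4 260.8] rot [ 3.139   0.0132 -0.0387] cam [680. 182. 229.] axis [-0.29  0.01 -0.96]
[ 1.02908785 -0.01525032  0.93289146]
```

View pics/w2.png

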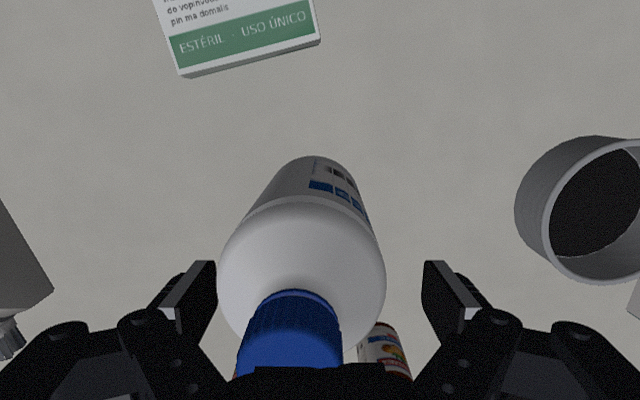

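Request:
step_arm(commands=[[[0, 0, -7], 0, 1], [[4, -4, 0], -0.02, 1], [[4, -4, 0], -0.02, 1], [[0, 0, 0], 0, 1]])

```text
clock: 4.2
eef_pos: [619.8, 193.9, 272.5]
tcp_rot: [3.141, 0.007, 0.004]
contact_force: [0.6, -0.3, -0.3]
opening: 0.999
```

Request:
step_arm(commands=[[[-3, 1, 2], 0, 1], [[0, 0, 0], 0, 0.75], [[0, 0, 0], 0, 0.5], [[0, 0, 0], 0, 0.5], [[0, 0, 0], 0, 0.5], [[0, 0, 0], 0, 0.5]], force=50)

```text
clock: 4.95
eef_pos: [616.6, 192.7, 271.0]
tcp_rot: [3.141, 0.007, 0.004]
contact_force: [-0.7, 0.5, 1.1]
opening: 0.694
```

Request:
step_arm(commands=[[[0, 0, -15], 0, 0.5], [[0, 0, -25], 0, 0.5], [[0, 0, -25], 0, 0.5], [[0, 0, 0], 0, 0.5]])

```text
clock: 5.45
eef_pos: [616.5, 192.6, 338.1]
tcp_rot: [3.14, 0.009, 0.004]
contact_force: [0.2, 0.1, -3.2]
opening: 0.696
```

Request:
step_arm(commands=[[[-1, 12, 0], 0, 0.5], [[-1, 25, 0], 0, 0.5], [[-1, 30, 0], 0, 0.5], [[-1, 30, 0], 0, 0.5], [[-1, 30, 0], 0, 0.5], [[-1, 30, 0], 0, 0.5], [[-1, 20, 0], 0, 0.5], [[-1, 10, 0], 0, 0.5], [[0, 0, 0], 0, 0.5], [[0, 0, 0], 0, 0.5]])

```text
clock: 6.7
eef_pos: [604.6, -4.1, 329.6]
tcp_rot: [3.138, 0.023, 0.004]
contact_force: [-0.1, -0.1, -3.4]
opening: 0.69
```

Run:
```python
from h import *
f,c=wlook("w3")
```

```text
w3 tcp [604.6  -4.1 329.6] rot [3.1383 0.0229 0.004 ] cam [675.  -5. 297.] axis [-0.3  -0.   -0.95]
```

View pics/w3.png

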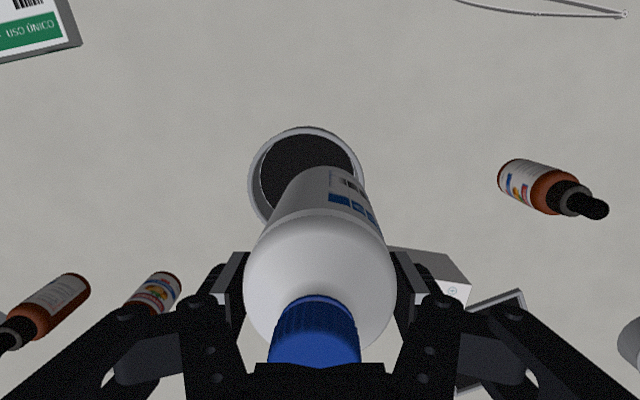

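Request:
step_arm(commands=[[[4, -5, 0], 0, 0.5], [[3, -4, 0], 0, 0.5], [[0, 0, 0], 0, 0.5], [[0, 0, 0], 0, 0.5]])

```text
clock: 7.25
eef_pos: [612.4, 7.6, 329.5]
tcp_rot: [3.139, 0.022, 0.007]
contact_force: [-0.7, -0.9, -2.7]
opening: 0.695
```

Request:
step_arm(commands=[[[0, 1, 12], 0, 0.5], [[0, 1, 14], 0, 0.5], [[1, 0, 10], 0, 0.5], [[0, 0, 6], 0, 0.5], [[0, 0, 3], 0, 0.5], [[0, 0, 0], 0, 0.5]])

```text
clock: 8.0
eef_pos: [611.9, 5.0, 280.2]
tcp_rot: [3.138, 0.024, 0.006]
contact_force: [0.1, -0.6, -2.8]
opening: 0.695
```

Request:
step_arm(commands=[[[0, 0, 2], 0, 0.5], [[0, 0, 1], 0, 0.5], [[0, 0, 1], 0, 0.5], [[0, 0, 0], 0, 0.5]])

```text
clock: 8.5
eef_pos: [612.2, 5.0, 276.9]
tcp_rot: [3.139, 0.023, 0.006]
contact_force: [0.7, -0.2, -3.2]
opening: 0.696
```

Request:
step_arm(commands=[[[0, 0, 1], 0, 0.5], [[0, 0, 1], 0, 0.5], [[0, 0, 0], 0, 0.5]])

```text
clock: 8.88
eef_pos: [612.3, 5.0, 275.2]
tcp_rot: [3.139, 0.022, 0.006]
contact_force: [0.3, -0.5, -2.4]
opening: 0.697
```

Request:
step_arm(commands=[[[0, 0, 1], 0, 0.5], [[0, 0, 0], 0, 0.5]])

```text
clock: 9.12
eef_pos: [612.7, 4.9, 275.3]
tcp_rot: [3.138, 0.021, 0.006]
contact_force: [-0.4, 0.6, -3.3]
opening: 0.695
```

Request:
step_arm(commands=[[[0, 0, 2], 0, 0.5], [[0, 0, 0], 0, 0.5]])

```text
clock: 9.38
eef_pos: [613.6, 4.8, 275.4]
tcp_rot: [3.138, 0.017, 0.006]
contact_force: [0.4, -0.3, -3.1]
opening: 0.694
```

Request:
step_arm(commands=[[[-1, 0, 2], 0, 0.5], [[0, 0, 1], 0, 0.5], [[0, 0, 0], 0, 0.5]])

```text
clock: 9.75
eef_pos: [613.8, 4.7, 275.3]
tcp_rot: [3.138, 0.012, 0.006]
contact_force: [-2.0, 0.1, -2.1]
opening: 0.694
```

Request:
step_arm(commands=[[[0, 0, 0], 0, 0.75], [[0, 0, 0], 0, 0.85], [[0, 0, 0], 0, 1], [[0, 0, 0], 0, 1], [[0, 0, 0], 0, 1]])

```text
clock: 10.38
eef_pos: [613.9, 4.7, 274.5]
tcp_rot: [3.138, 0.012, 0.006]
contact_force: [0.0, -0.3, 0.3]
opening: 0.999
```

Run:
```python
from h import *
s=sense();print(s["eef_pos"].round(1),s["tcp_rot"].round(3),s["contact_force"].round(1))
f=grab_frame("scene");cv2.imwrite("pics/s2.png",cv2.resize(f[110:270,180:400],None,fx=3.5,fy=3.5,interpolation=2))
g=grab_frame("top");cv2.imwrite("pics/t2.png",g)
```

```text
[613.9   4.7 274.5] [3.138 0.012 0.006] [ 0.  -0.3  0.3]
```

View pics/s2.png

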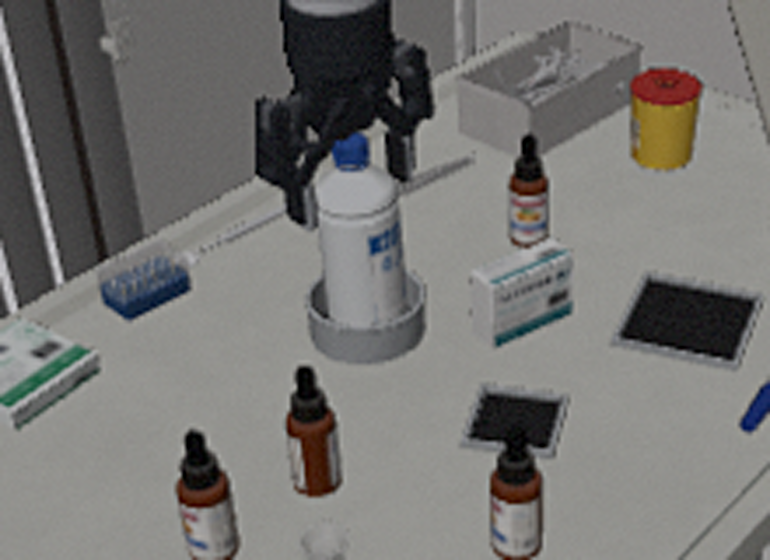

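The bottle stands upright in the cup, (362,250) in the crop. I'll rise and look at it from the side on the way to the dropper.

Request:
step_arm(commands=[[[0, 0, -15], 0, 1], [[0, 0, -30], 0, 1], [[0, 0, -40], 0, 1], [[0, 0, -40], 0, 1], [[-2, 20, -5], 0, 1], [[-2, 35, 0], 0, 1], [[-2, 35, 0], 0, 1], [[-2, 30, 0], 0, 1], [[0, 15, 0], 0, 1], [[0, 0, 0], 0, 1], [[0, 0, 0], 0, 1]])

```text
clock: 11.85
eef_pos: [606.8, -135.0, 414.1]
tcp_rot: [3.138, 0.011, 0.007]
contact_force: [-0.7, 0.5, 0.2]
opening: 1.0
```

Run:
```python
from h import *
f,c=wlook("w4")
t=grab_frame("top");cv2.imwrite("pics/t3.png",t);ct=camera_model("top")
hsv=cv2.cvtColor(t,cv2.COLOR_BGR2HSV).astype(int);H,S,V=[hsv[...,i] for i in range(3)]
m=(H>100)&(H<130)&(S>110);m[:130]=0;m[185:]=0;m[:,:290]=0;m[:,370:]=0
for b in blobs(m,10):print("cap",b,ray(ct,*b[1],166-3).round(1))
```

```text
w4 tcp [ 606.8 -135.   414.1] rot [3.1381 0.0107 0.0067] cam [ 677. -136.  383.] axis [-0.29 -0.01 -0.96]
cap (array([326, 150,   9,  10,  67], dtype=int32), array([329.8358209 , 154.58208955])) [610.3   3.4 163. ]
```

View pics/w4.png

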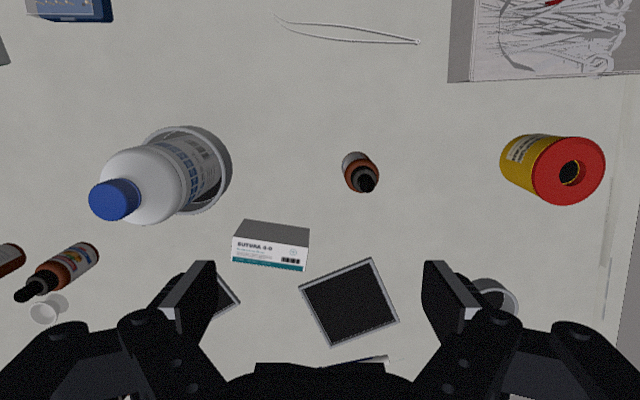

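The saline bottle sits at about (610,3) while the cup centre is about (604–606,5), so it moved off-centre as it was set down. I'll check the cup rim in the top view before correcting it. The frame also shows the target dropper (361,172), sharps pot (553,168) and large tray (350,302).

Run:
```python
from h import *
c=camera_model("top")
a=cv2.cvtColor(cv2.imread("pics/top0.png"),6)
print("col329",list(a[140:190,328:331].mean(1).astype(int)));print("row164",list(a[163:166,305:355].mean(0).astype(int)))
for z in(4,34):
  print([tuple(np.round(proj(c,(604+d,5,z)),1)) for d in(-45,-42,42,45)])
# w4 measurements
f=cv2.imread("pics/w4.png");w=dict(np.load("pics/w4.npz"))
hsv=cv2.cvtColor(f,cv2.COLOR_BGR2HSV).astype(int);H,S,V=[hsv[...,i] for i in range(3)]
m=((H<8)|(H>172))&(S>150)&(V>110);m[:,:500]=0;m[:120]=0
b=max(blobs(m),key=lambda x:x[0][4]);print("lid",b[0])
cn=max(cv2.findContours(m.astype(np.uint8),0,1)[0],key=cv2.contourArea);e=cv2.fitEllipse(cn);print("pot",e,ray(w,*e[0],78).round(1))
m=(V<50);m[:,:290]=0;m[:,410:]=0;m[:250]=0;m[352:]=0
m=cv2.morphologyEx(m.astype(np.uint8),cv2.MORPH_OPEN,np.ones((3,3)))
cn=max(cv2.findContours(m,0,1)[0],key=cv2.contourArea)[:,0]
print("ltray",cv2.minAreaRect(np.array([ray(w,*p,4)[:2] for p in cn.astype(float)],np.float32)))
for nm,v in(("teat",(364,183,98)),("foot",(356,166,10))):print(nm,ray(w,*v).round(1))
m=(V<75)&(S<110);m[:165]=0;m[205:]=0;m[:,:340]=0;m[:,:390]&=True;m[:,385:]=0
for b in blobs(m,30):print("teatdark",b)
m=(H<15)&(S>110)&(V<170);m[:145]=0;m[200:]=0;m[:,:335]=0;m[:,385:]=0
for b in blobs(m,30):print("amber",b)
```

```text
col329 [np.int64(153), np.int64(154), np.int64(153), np.int64(155), np.int64(154), np.int64(153), np.int64(154), np.int64(125), np.int64(130), np.int64(95), np.int64(83), np.int64(65), np.int64(49), np.int64(50), np.int64(48), np.int64(49), np.int64(49), np.int64(48), np.int64(48), np.int64(50), np.int64(49), np.int64(50), np.int64(50), np.int64(49), np.int64(50), np.int64(48), np.int64(50), np.int64(50), np.int64(50), np.int64(50), np.int64(51), np.int64(50), np.int64(49), np.int64(50), np.int64(47), np.int64(50), np.int64(51), np.int64(53), np.int64(123), np.int64(108), np.int64(143), np.int64(155), np.int64(155), np.int64(155), np.int64(157), np.int64(156), np.int64(156), np.int64(155), np.int64(156), np.int64(154)]
row164 [np.int64(157), np.int64(157), np.int64(159), np.int64(158), np.int64(158), np.int64(158), np.int64(157), np.int64(157), np.int64(146), np.int64(133), np.int64(99), np.int64(61), np.int64(49), np.int64(50), np.int64(50), np.int64(49), np.int64(47), np.int64(49), np.int64(50), np.int64(49), np.int64(48), np.int64(50), np.int64(48), np.int64(48), np.int64(49), np.
[... 487 characters left out ...]
t64(329.7), np.float64(149.4))]
[(np.float64(329.4), np.float64(178.6)), (np.float64(329.5), np.float64(177.6)), (np.float64(329.6), np.float64(148.8)), (np.float64(329.6), np.float64(147.8))]
lid [ 534  137   69   68 3036]
pot ((568.4570922851562, 171.26560974121094), (60.89717483520508, 73.34886932373047), 46.359458923339844) [ 617.9 -360.8   78. ]
ltray ((432.9589538574219, -176.2191925048828), (86.90495300292969, 86.79690551757812), 24.66388702392578)
teat [ 610.7 -174.7   98. ]
foot [ 609.2 -177.3   10. ]
teatdark (array([351, 166,  26,  27, 387], dtype=int32), array([362.98191214, 178.71834625]))
amber (array([344, 154,  35,  39, 387], dtype=int32), array([358.38501292, 170.03875969]))
```

The offset is about 6 mm in x, so I'm going back to re-centre the bottle.

Request:
step_arm(commands=[[[1, -25, 0], 0, 1], [[1, -30, 0], 0, 1], [[1, -30, 0], 0, 1], [[1, -30, 0], 0, 1], [[1, -20, 0], 0, 1], [[0, -3, 0], 0, 1], [[0, 0, 0], 0, 1], [[0, 0, 20], 0, 1], [[0, 0, 30], 0, 1], [[0, 0, 30], 0, 1], [[0, 0, 20], 0, 1], [[0, 0, 0], 0, 1]])

```text
clock: 13.45
eef_pos: [610.3, 6.3, 311.7]
tcp_rot: [3.137, 0.008, 0.009]
contact_force: [1.0, 0.5, 0.2]
opening: 0.993
```

Request:
step_arm(commands=[[[2, 1, 15], 0, 1], [[0, 0, 10], 0, 1], [[0, 0, 7], 0, 1], [[0, 0, 0], 0, 1], [[0, 0, 0], 0, 0.7], [[0, 0, 0], 0, 0.5], [[0, 0, 0], 0, 0.5], [[0, 0, 0], 0, 0.5]])

```text
clock: 14.45
eef_pos: [613.3, 4.2, 280.6]
tcp_rot: [3.136, 0.004, 0.008]
contact_force: [-0.4, 0.2, -1.8]
opening: 0.693
```

Request:
step_arm(commands=[[[0, 0, -7], 0, 0.5], [[0, 0, 0], 0, 0.5], [[-3, -1, 0], 0, 0.5], [[-3, 0, 0], 0, 0.5], [[0, 0, 0], 0, 0.5]])

```text
clock: 15.08
eef_pos: [606.5, 5.3, 287.6]
tcp_rot: [3.136, 0.006, 0.008]
contact_force: [-0.2, 0.3, -3.0]
opening: 0.689
```

Request:
step_arm(commands=[[[0, 0, 3], 0, 0.5], [[0, 0, 2], 0, 0.5], [[0, 0, 1], 0, 0.5], [[0, 0, 0], 0, 0.5]])

```text
clock: 15.58
eef_pos: [606.4, 5.3, 280.9]
tcp_rot: [3.136, 0.006, 0.008]
contact_force: [0.5, 0.5, -3.2]
opening: 0.69
```

Request:
step_arm(commands=[[[0, 0, 0.5], 0, 0.5], [[0, 0, 0], 0, 0.72], [[0, 0, 0], 0, 0.8], [[0, 0, 0], 0, 1], [[0, 0, 0], 0, 1], [[0, 0, -15], 0, 1], [[0, 0, -30], 0, 1], [[0, 0, -40], 0, 1], [[0, 0, -40], 0, 1], [[0, 20, -5], 0, 1], [[0, 35, 0], 0, 1], [[0, 35, 0], 0, 1], [[0, 35, 0], 0, 1], [[0, 35, 0], 0, 1], [[0, 15, 0], 0, 1], [[0, 0, 0], 0, 1]])

```text
clock: 17.58
eef_pos: [607.5, -176.5, 421.6]
tcp_rot: [3.136, 0.002, 0.008]
contact_force: [0.2, -0.7, -0.5]
opening: 1.0
```

Run:
```python
from h import *
s=sense();print(s["eef_pos"].round(1),s["tcp_rot"].round(3))
t=grab_frame("top");cv2.imwrite("pics/t4.png",t);ct=camera_model("top")
hsv=cv2.cvtColor(t,cv2.COLOR_BGR2HSV).astype(int);H,S,V=[hsv[...,i] for i in range(3)]
m=(H>100)&(H<130)&(S>110);m[:130]=0;m[185:]=0;m[:,:290]=0;m[:,370:]=0
for b in blobs(m,10):print("cap",b,ray(ct,*b[1],163).round(1))
f,c=wlook("w5")
```

```text
[ 607.5 -176.5  421.6] [3.136e+00 2.000e-03 8.000e-03]
cap (array([325, 153,   9,   9,  62], dtype=int32), array([329.46774194, 156.9516129 ])) [604.    4.3 163. ]
w5 tcp [ 607.5 -175.8  421.6] rot [3.1361e+00 1.8000e-03 9.0000e-03] cam [ 678. -176.  391.] axis [-0.28 -0.01 -0.96]
```

Run:
```python
from h import *
ct=camera_model("top");print("top teat",ray(ct,393.8,161.2,95).round(1))
f=cv2.imread("pics/w5.png");w=dict(np.load("pics/w5.npz"))
u,v=proj(w,(607,-176,50));u,v=int(u),int(v);print(u,v)
for n,X in(("lid",(616,-361,78)),("scup",(437,-344,4)),("ltray",(432,-176,4))):print(n,np.round(proj(w,X)))
cv2.imwrite("pics/crop5.png",np.hstack([cv2.resize(f[v-50:v+50,u-50:u+50],None,fx=4,fy=4,interpolation=2),cv2.resize(f[200:400,440:640],None,fx=2,fy=2)]));print("origin",u-50,v-50)
```

```text
top teat [ 602.4 -173.1   95. ]
316 177
lid [517. 176.]
scup [448. 302.]
ltray [316. 305.]
origin 266 127
```

View pics/crop5.png

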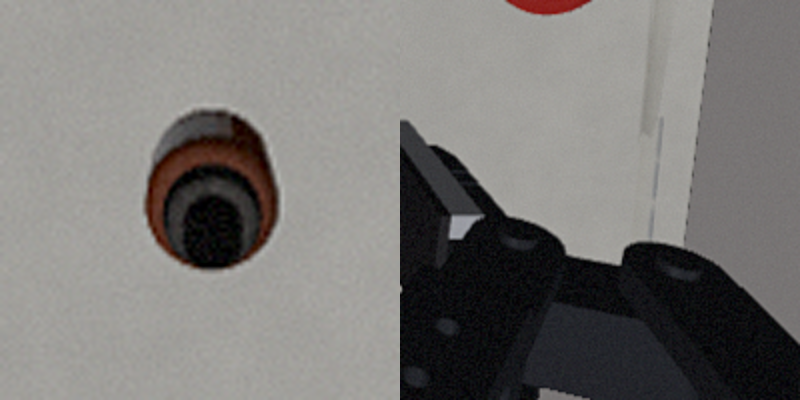

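The target dropper is directly below, with its teat at crop (210,225) and its amber shoulder at (212,205).

Run:
```python
from h import *
w=dict(np.load("pics/w5.npz"))
print(ray(w,318.5,182.5,100),ray(w,319,178.3,60),ray(w,319.2,171,0))
```

```text
[ 613.22028432 -177.68508418  100.        ] [ 608.49882011 -178.33996299   60.        ] [ 604.41579235 -178.87945291    0.        ]
```

Request:
step_arm(commands=[[[0, 1, 30], 0, 1], [[0, 0, 40], 0, 1], [[0, 0, 40], 0, 1], [[0, 0, 30], 0, 1], [[0, 0, 15], 0, 1], [[0, 0, 0], 0, 1]])

```text
clock: 18.42
eef_pos: [609.0, -169.7, 264.3]
tcp_rot: [3.137, -0.001, 0.017]
contact_force: [0.2, 0.2, 0.5]
opening: 1.002
```

Request:
step_arm(commands=[[[0, 4, 20], 0, 1], [[0, 3, 18], 0, 1], [[0, 0, 12], 0, 1], [[0, 0, 0], 0, 1]])

```text
clock: 18.92
eef_pos: [610.3, -177.6, 213.2]
tcp_rot: [3.136, -0.005, 0.017]
contact_force: [0.4, -0.9, 0.0]
opening: 1.0
```

Request:
step_arm(commands=[[[-2, 0, 3], 0, 1], [[0, 0, 0], 0, 0.7], [[0, 0, 0], 0, 0.5], [[0, 0, 0], 0, 0.35], [[0, 0, 0], 0, 0.2], [[0, 0, 0], 0, 0.2], [[0, 0, 0], 0, 0.2], [[0, 0, 0], 0, 0.2]], force=25)

```text
clock: 19.92
eef_pos: [608.7, -177.7, 211.4]
tcp_rot: [3.136, -0.007, 0.017]
contact_force: [0.7, 0.3, -0.8]
opening: 0.371
```

Request:
step_arm(commands=[[[0, 0, -15], 0, 0.2], [[0, 0, -30], 0, 0.2], [[0, 0, -30], 0, 0.2], [[-15, 20, 0], 0, 0.2], [[-25, 30, 0], 0, 0.2], [[-25, 30, 0], 0, 0.2], [[-25, 30, 0], 0, 0.2], [[-15, 15, 0], 0, 0.2], [[0, 0, 0], 0, 0.2], [[0, 0, 0], 0, 0.2]])

```text
clock: 21.18
eef_pos: [504.2, -307.6, 298.9]
tcp_rot: [3.131, -0.016, 0.018]
contact_force: [0.1, -0.7, -0.5]
opening: 0.37
```

Run:
```python
from h import *
f,c=wlook("w6");print(proj(c,(437,-342,4)),proj(c,(437,-342,26)))
```

```text
w6 tcp [ 504.2 -307.6  298.9] rot [ 3.1312 -0.0156  0.0182] cam [ 575. -307.  269.] axis [-0.26 -0.01 -0.97]
(np.float64(353.8644336374718), np.float64(280.19050463783276)) (np.float64(356.85815152712667), np.float64(293.461139094119))
```

View pics/w6.png

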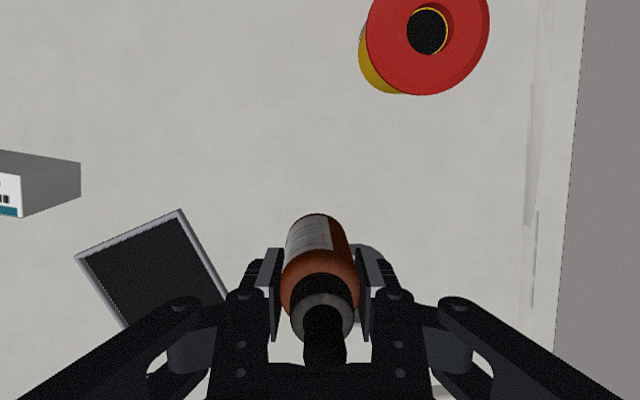

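Run:
```python
from h import *
c=camera_model("top")
a=cv2.cvtColor(cv2.imread("pics/top0.png"),6)
print("col",[int(v) for v in a[203:240,446:450].mean(1)]);print("row",[int(v) for v in a[219:223,430:466].mean(0)])
for z in(4,26):
  print(z,[tuple(np.round(proj(c,(437+d,-342+e,z)),1)) for d,e in((-30.5,0),(30.5,0),(0,30.5),(0,-30.5))])
w=dict(np.load("pics/w4.npz"));b=cv2.cvtColor(cv2.imread("pics/w4.png"),6)
print("w4 row296",[int(v) for v in b[294:298,480:530].mean(0)]);
for z in(4,26): print([tuple(np.round(proj(w,(439+d,-342+e,z)),1)) for d,e in((0,0),(27.5,0),(30.5,0),(0,-27.5),(0,-30.5))])
```

```text
col [154, 153, 154, 154, 153, 154, 154, 130, 135, 101, 56, 42, 42, 43, 42, 44, 42, 43, 44, 42, 42, 42, 42, 40, 42, 42, 45, 61, 124, 138, 151, 157, 154, 154, 156, 156, 156]
row [155, 155, 156, 155, 156, 156, 151, 116, 111, 114, 73, 42, 42, 43, 42, 42, 43, 45, 41, 43, 44, 42, 42, 41, 41, 42, 81, 94, 102, 126, 135, 150, 154, 154, 155, 155]
4 [(np.float64(447.4), np.float64(231.8)), (np.float64(447.3), np.float64(211.0)), (np.float64(436.9), np.float64(221.3)), (np.float64(457.8), np.float64(221.5))]
26 [(np.float64(449.4), np.float64(232.0)), (np.float64(449.2), np.float64(210.9)), (np.float64(438.7), np.float64(221.3)), (np.float64(459.9), np.float64(221.5))]
w4 row296 [7, 10, 22, 14, 20, 24, 21, 24, 22, 28, 24, 24, 23, 25, 23, 26, 21, 21, 23, 24, 22, 22, 13, 56, 124, 94, 97, 99, 105, 112, 121, 126, 121, 122, 133, 145, 163, 159, 157, 158, 157, 157, 157, 157, 157, 158, 157, 155, 155, 158]
[(np.float64(481.9), np.float64(300.4)), (np.float64(485.1), np.float64(280.8)), (np.float64(485.5), np.float64(278.6)), (np.float64(503.9), np.float64(300.5)), (np.float64(506.2), np.float64(300.5))]
[(np.float64(490.4), np.float64(310.7)), (np.float64(493.8), np.float64(290.2)), (np.float64(494.2), np.float64(287.9)), (np.float64(513.4), np.float64(310.7)), (np.float64(515.9), np.float64(310.7))]
```

Request:
step_arm(commands=[[[-15, 5, 0], 0, 0.2], [[-25, 8, 0], 0, 0.2], [[-30, 8, 0], 0, 0.2], [[-25, 8, 0], 0, 0.2], [[-10, 4, 0], 0, 0.2], [[0, 0, 0], 0, 0.2], [[0, 0, 0], 0, 0.2]])

```text
clock: 22.1
eef_pos: [397.0, -341.2, 297.5]
tcp_rot: [3.132, -0.015, 0.024]
contact_force: [-0.8, -0.4, -0.8]
opening: 0.37
```

Run:
```python
from h import *
f,c=wlook("w7");print(proj(c,(440,-344,4)),proj(c,(440,-344,26)))
```

```text
w7 tcp [ 397.  -341.2  297.5] rot [ 3.1316 -0.0152  0.0242] cam [ 468. -341.  268.] axis [-0.26 -0.02 -0.97]
(np.float64(319.3324095122767), np.float64(148.836032584676)) (np.float64(319.6499637505859), np.float64(152.21928951691342))
```

View pics/w7.png

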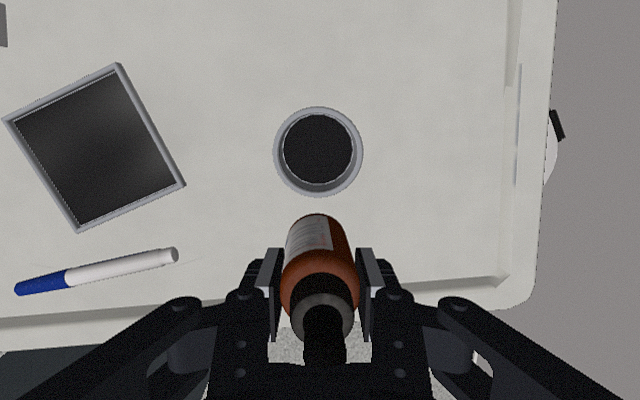

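Request:
step_arm(commands=[[[10, 0, 0], 0, 0.2], [[15, 0, 0], 0, 0.2], [[13, 1, 0], 0, 0.2], [[3, 0, 0], 0, 0.2], [[0, 0, 0], 0, 0.2], [[0, 0, 0], 0, 0.2]])

```text
clock: 22.9
eef_pos: [443.2, -340.4, 297.8]
tcp_rot: [3.131, -0.016, 0.027]
contact_force: [-0.2, 0.2, -1.6]
opening: 0.366
```

Request:
step_arm(commands=[[[-5, 0, 0], 0, 0.2], [[0, 0, 15], 0, 0.2], [[0, 0, 20], 0, 0.2], [[0, 0, 20], 0, 0.2], [[0, 0, 10], 0, 0.2], [[0, 0, 0], 0, 0.2]])

```text
clock: 23.65
eef_pos: [436.8, -341.2, 228.3]
tcp_rot: [3.132, -0.014, 0.025]
contact_force: [0.3, -0.3, -1.6]
opening: 0.371
```

Request:
step_arm(commands=[[[1, 0, 5], 0, 0.2], [[1, 0, 4], 0, 0.2], [[0, 0, 2], 0, 0.2], [[0, 0, 0], 0, 0.2]])

```text
clock: 24.15
eef_pos: [439.6, -341.7, 217.9]
tcp_rot: [3.131, -0.016, 0.025]
contact_force: [0.1, -0.9, -0.9]
opening: 0.368
```

Request:
step_arm(commands=[[[0, 0, 1.5], 0, 0.2], [[0, 0, 0.5], 0, 0.2], [[0, 0, 0], 0, 0.2]])

```text
clock: 24.52
eef_pos: [439.8, -341.8, 216.2]
tcp_rot: [3.13, -0.017, 0.025]
contact_force: [-0.1, 0.3, -0.3]
opening: 0.369
```

Request:
step_arm(commands=[[[0, 0, 0.7], 0, 0.2], [[0, 0, 0], 0, 0.2], [[0, 0, 0], 0, 0.4], [[0, 0, 0], 0, 0.5], [[0, 0, 0], 0, 0.6], [[0, 0, 0], 0, 0.6], [[0, 0, -10], 0, 0.6], [[0, 0, -25], 0, 0.8], [[0, 0, -40], 0, 1], [[0, 0, -40], 0, 1], [[0, 0, -20], 0, 1], [[-10, 0, 0], 0, 1], [[-20, 0, 0], 0, 1], [[-10, 0, 0], 0, 1], [[0, 0, 0], 0, 1]])

```text
clock: 26.4
eef_pos: [393.1, -340.5, 354.7]
tcp_rot: [3.132, -0.015, 0.025]
contact_force: [0.7, -0.3, -0.9]
opening: 1.002
```

Run:
```python
from h import *
f,c=wlook("w8")
u,v=map(int,proj(c,(440,-344,60)));print(u,v)
cv2.imwrite("pics/crop8.png",cv2.resize(f[max(0,v-70):v+70,u-70:u+70],None,fx=4,fy=4,interpolation=2));print("origin",u-70,max(0,v-70), "px exp rim",proj(c,(440,-344,26)),"teat",proj(c,(440,-344,106)),"shoulder",proj(c,(440,-344,64)))
# ltray from w7
w=dict(np.load("pics/w7.npz"))
print([ray(w,*p,8).round(1) for p in((120,62),(185,185),(80,232),(2,120))], np.mean([ray(w,*p,8) for p in((120,62),(185,185),(80,232),(2,120))],0).round(1))
```

```text
w8 tcp [ 393.1 -340.5  354.7] rot [ 3.1318 -0.0148  0.0248] cam [ 464. -340.  325.] axis [-0.26 -0.02 -0.97]
320 143
origin 250 73 px exp rim (np.float64(319.95086091398485), np.float64(139.73082499412766)) teat (np.float64(321.4167874298382), np.float64(150.14350877219843)) shoulder (np.float64(320.53792688862427), np.float64(143.9008378049172))
[array([ 497.5, -203.3,    8. ]), array([ 410.6, -241.8,    8. ]), array([ 370.7, -156. ,    8. ]), array([ 455.9, -113.2,    8. ])] [ 433.7 -178.6    8. ]
```

View pics/crop8.png

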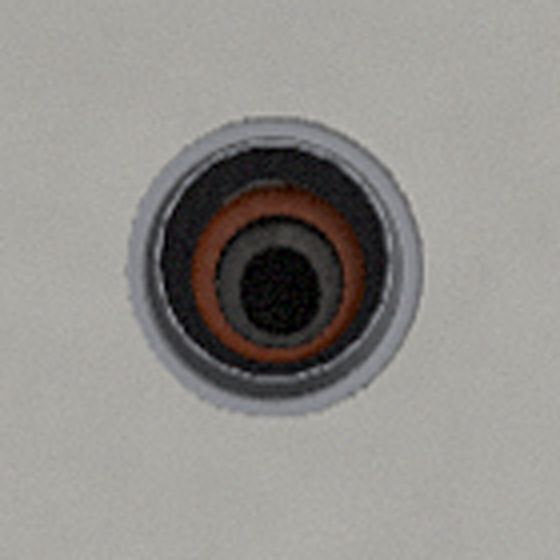

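The dropper stands upright in the small cup, centred within about 2 mm. Next is the sharps pot.

Request:
step_arm(commands=[[[15, 2, 0], 0.025, 1], [[30, 3, 0], 0, 1], [[35, 3, 0], 0, 1], [[35, 3, 0], 0, 1], [[35, 3, 0], 0, 1], [[30, 2, 0], 0, 1], [[20, 0, 0], 0, 1], [[10, 0, 0], 0, 1], [[0, 0, 0], 0, 1], [[0, 0, 0], 0, 1]])

```text
clock: 27.7
eef_pos: [610.9, -356.6, 351.7]
tcp_rot: [3.136, -0.01, -0.002]
contact_force: [0.5, 0.1, 0.7]
opening: 1.001
```

Run:
```python
from h import *
w,c=wlook("w9")
hsv=cv2.cvtColor(w,cv2.COLOR_BGR2HSV).astype(int);H,S,V=[hsv[...,i] for i in range(3)]
m=((H<8)|(H>172))&(S>150)&(V>90)
cn=max(cv2.findContours(m.astype(np.uint8),0,1)[0],key=cv2.contourArea);e=cv2.fitEllipse(cn);print(e,ray(c,*e[0],74).round(1))
```

```text
w9 tcp [ 610.9 -356.6  351.7] rot [ 3.1363e+00 -9.8000e-03 -1.8000e-03] cam [ 682. -358.  322.] axis [-0.27 -0.   -0.96]
((327.0506591796875, 198.1622772216797), (81.69949340820312, 84.08592224121094), 85.77269744873047) [ 617.7 -364.7   74. ]
```

Request:
step_arm(commands=[[[4, 6, 10], 0, 1], [[0, 0, 30], 0, 1], [[0, 0, 30], 0, 1], [[0, 0, 20], 0, 1], [[0, 0, 0], 0, 1]])

```text
clock: 28.38
eef_pos: [614.6, -365.4, 258.8]
tcp_rot: [3.135, -0.011, -0.004]
contact_force: [0.6, -0.4, 0.2]
opening: 0.997
```

Request:
step_arm(commands=[[[0, -2, 15], 0, 1], [[0, 0, 20], 0, 1], [[0, 0, 15], 0, 1], [[0, 0, 8], 0, 1], [[0, 0, 0], 0, 1]])

```text
clock: 29.0
eef_pos: [616.0, -364.1, 198.4]
tcp_rot: [3.134, -0.013, -0.004]
contact_force: [0.6, 0.3, -0.3]
opening: 1.0
```

Request:
step_arm(commands=[[[0, 0, 0], 0, 0.8], [[0, 0, 0], 0, 0.6], [[0, 0, 0], 0, 0.5], [[0, 0, 0], 0, 0.5], [[0, 0, 0], 0, 0.5], [[0, 0, 0], 0, 0.5]], force=30)

```text
clock: 29.75
eef_pos: [616.5, -364.4, 200.1]
tcp_rot: [3.133, -0.015, -0.004]
contact_force: [1.1, 0.3, -0.2]
opening: 0.7
```

Request:
step_arm(commands=[[[0, 0, -15], 0, 0.5], [[0, 0, -30], 0, 0.5], [[0, 0, -30], 0, 0.5], [[-12, -12, 0], 0, 0.5], [[-20, -20, 0], 0, 0.5], [[-25, -25, 0], 0, 0.5], [[-25, -25, 0], 0, 0.5], [[-25, -25, 0], 0, 0.5], [[-25, -25, 0], 0, 0.5], [[-15, -17, 0], 0, 0.5], [[-5, -5, 0], 0, 0.5], [[0, 0, 0], 0, 0.5], [[0, 0, 0], 0, 0.5]])

```text
clock: 31.38
eef_pos: [462.2, -206.7, 285.3]
tcp_rot: [3.126, -0.029, -0.004]
contact_force: [-0.4, -0.3, -1.5]
opening: 0.701
```

Request:
step_arm(commands=[[[-10, -10, 0], 0, 0.5], [[-12, -12, 0], 0, 0.5], [[-7, -6, 0], 0, 0.5], [[0, 0, 0], 0, 0.5], [[0, 0, 0], 0, 0.5]])

```text
clock: 32.0
eef_pos: [431.7, -177.1, 283.7]
tcp_rot: [3.126, -0.029, -0.004]
contact_force: [0.0, -0.2, -0.9]
opening: 0.699
```

Run:
```python
from h import *
wlook("w10")
```

```text
w10 tcp [ 431.7 -177.1  283.7] rot [ 3.1258 -0.0286 -0.0044] cam [ 503. -179.  255.] axis [-0.25 -0.01 -0.97]
```

View pics/w10.png

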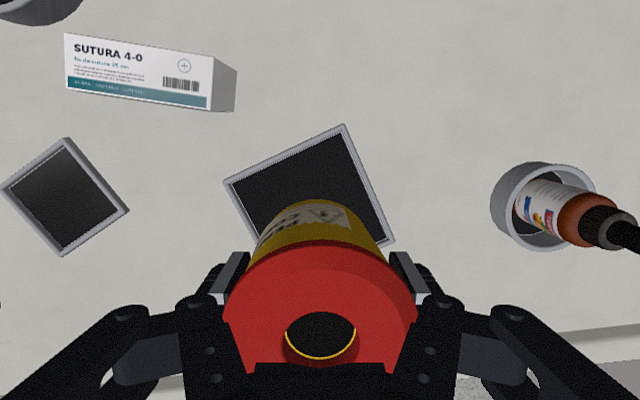

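Request:
step_arm(commands=[[[-4, -1, 0], 0, 0.5], [[0, 0, 15], 0, 0.5], [[0, 0, 20], 0, 0.5], [[0, 0, 20], 0, 0.5], [[0, 0, 10], 0, 0.5], [[0, 0, 0], 0, 0.5]])

```text
clock: 32.8
eef_pos: [429.6, -177.8, 214.0]
tcp_rot: [3.126, -0.028, -0.005]
contact_force: [-0.0, 0.2, -0.6]
opening: 0.699
```

Request:
step_arm(commands=[[[0, -1, 4], 0, 0.5], [[0, 0, 2.5], 0, 0.5], [[0, 0, 1.5], 0, 0.5], [[0, 0, 0], 0, 0.5]])

```text
clock: 33.3
eef_pos: [430.5, -177.1, 206.7]
tcp_rot: [3.125, -0.031, -0.005]
contact_force: [0.4, 1.0, -1.0]
opening: 0.701
```

Request:
step_arm(commands=[[[0, 0, 1], 0, 0.5], [[0, 0, 0.7], 0, 0.5], [[0, 0, 0], 0, 0.5]])

```text
clock: 33.67
eef_pos: [430.7, -177.2, 205.2]
tcp_rot: [3.125, -0.031, -0.005]
contact_force: [-0.1, 1.4, -1.8]
opening: 0.7
```

Request:
step_arm(commands=[[[0, 0, 0.8], 0, 0.5], [[0, 0, 0], 0, 0.5]])

```text
clock: 33.92
eef_pos: [430.7, -177.2, 204.4]
tcp_rot: [3.125, -0.031, -0.005]
contact_force: [0.2, 1.1, -1.8]
opening: 0.702
```

Request:
step_arm(commands=[[[0, 0, 0], 0, 0.74], [[0, 0, 0], 0, 0.8], [[0, 0, 0], 0, 0.9], [[0, 0, 0], 0, 1], [[0, 0, -10], 0, 1], [[0, 0, -25], 0, 1], [[0, 0, -40], 0, 1], [[0, 0, -40], 0, 1], [[0, 0, -25], 0, 1], [[0, -20, 0], 0, 1], [[0, -40, 0], 0, 1], [[0, -40, 0], 0, 1], [[0, -40, 0], 0, 1], [[0, -40, 0], 0, 1], [[0, -40, 0], 0, 1], [[0, -40, 0], 0, 1], [[-10, -30, 0], 0, 1], [[-10, -10, 0], 0, 1], [[0, 0, 0], 0, 1], [[0, 0, 0], 0, 1]])

```text
clock: 36.42
eef_pos: [406.6, 133.2, 353.1]
tcp_rot: [3.123, -0.043, -0.007]
contact_force: [-0.2, 0.2, -1.0]
opening: 0.999
```

Run:
```python
from h import *
f,c=wlook("w11")
t=grab_frame("top");cv2.imwrite("pics/t5.png",t);ct=camera_model("top")
hsv=cv2.cvtColor(t,cv2.COLOR_BGR2HSV).astype(int);H,S,V=[hsv[...,i] for i in range(3)]
m=((H<8)|(H>172))&(S>130)&(V>90);m[:180]=0;m[280:]=0;m[:,:350]=0;m[:,440:]=0
cn=cv2.findContours(m.astype(np.uint8),0,1)[0]
if cn:
  e=cv2.fitEllipse(max(cn,key=cv2.contourArea));print("pot",e,ray(ct,*e[0],80).round(1))
cn=None
u,v=map(int,proj(ct,(432,-177,40)))
a=cv2.resize(t[v-40:v+40,u-40:u+40],(400,400),interpolation=2)
b=f[0:400,0:640]
cv2.imwrite("pics/c11.png",np.hstack([a,cv2.resize(b,(400,250)) if 0 else cv2.resize(b[:, :],(400,400))]))
print("dish guess px",proj(c,(430,175,26)))
```

```text
w11 tcp [406.6 133.2 353.1] rot [ 3.1235 -0.0434 -0.0067] cam [478. 131. 325.] axis [-0.23 -0.02 -0.97]
pot ((394.71392822265625, 222.5994415283203), (21.4357852935791, 22.057008743286133), 142.61671447753906) [ 432.8 -177.3   80. ]
dish guess px (np.float64(263.5243838432543), np.float64(178.25768189993494))
```

View pics/c11.png

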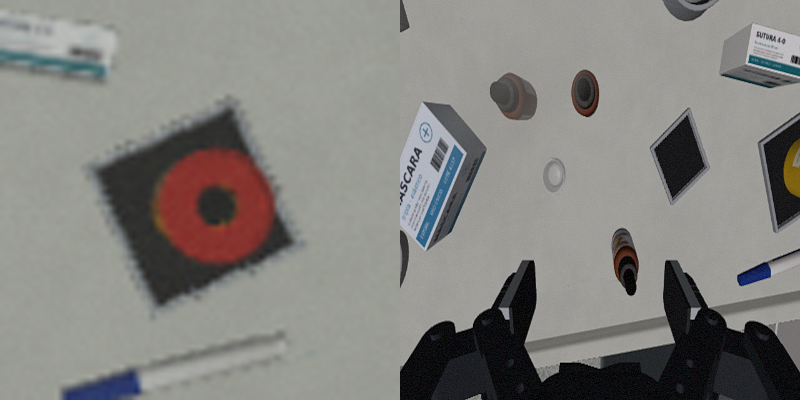

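The sharps pot is centred in the large tray, with the lid at (432.8,-177.3). The dish is at about (247,175) in the wrist view. I'll measure it and its neighbouring bottles.

Run:
```python
from h import *
f=cv2.imread("pics/w11.png");w=dict(np.load("pics/w11.npz"))
g=cv2.cvtColor(f,6)[140:210,210:285]
gb=cv2.GaussianBlur(cv2.resize(g,None,fx=4,fy=4,interpolation=2),(0,0),2)
h=cv2.HoughCircles(gb,cv2.HOUGH_GRADIENT,1.5,40,param1=40,param2=25,minRadius=40,maxRadius=100)
if h is not None:
  for x,y,r in h[0][:3]:
    u,v=x/4+210,y/4+140;print("dish px",u,v,r/4,"z26",ray(w,u,v,26).round(1),"z0",ray(w,u,v,0).round(1))
e=cv2.Canny(gb,30,60);P=np.argwhere(e)[:,::-1];print("edge bbox",P.min(0)/4+[210,140],P.max(0)/4+[210,140])
for nm,p in(("C",((513-400)*1.6,95)),("B",((585-400)*1.6,92)),("D",((627-400)*1.6,285))):print(nm,ray(w,*p,80).round(0))
hsv=cv2.cvtColor(f,cv2.COLOR_BGR2HSV).astype(int);V=hsv[...,2]
m=(V<55);m[:,:395]=0;m[:,500:]=0;m[:105]=0;m[205:]=0
cn=max(cv2.findContours(m.astype(np.uint8),0,1)[0],key=cv2.contourArea)[:,0]
print("stray",cv2.minAreaRect(np.array([ray(w,*p,4)[:2] for p in cn.astype(float)],np.float32)))
```

```text
dish px 245.8125 175.4375 16.9375 z26 [432.6 190.3  26. ] z0 [428.7 195.4   0. ]
edge bbox [237.25 157.5 ] [264.5 188.5]
C [496. 220.  80.]
B [498. 142.  80.]
D [354.  94.  80.]
stray ((444.28094482421875, 6.39654541015625), (55.40133285522461, 55.76190185546875), 32.8739013671875)
```

Request:
step_arm(commands=[[[5, -15, 0], 0, 1], [[7, -20, 10], 0, 1], [[5, -15, 20], 0, 1], [[0, -5, 20], 0, 1], [[0, 0, 10], 0, 1], [[0, 0, 0], 0, 1], [[0, 0, 0], 0, 1]])

```text
clock: 37.4
eef_pos: [431.2, 189.9, 292.1]
tcp_rot: [3.125, -0.047, -0.013]
contact_force: [0.8, -0.4, 0.8]
opening: 0.999
```

Run:
```python
from h import *
ct=camera_model("top");print("top dish",ray(ct,265.5,223.7,20).round(1))
f,c=wlook("w12");u,v=map(int,proj(c,(431,189,20)));x0,y0=max(0,u-80),max(0,v-80)
cv2.imwrite("pics/c12.png",cv2.resize(f[y0:y0+160,x0:x0+160],None,fx=3.5,fy=3.5,interpolation=2));print("origin",x0,y0)
```

```text
top dish [427.2 191.3  20. ]
w12 tcp [431.2 189.9 292.1] rot [ 3.1253 -0.0467 -0.013 ] cam [503. 188. 265.] axis [-0.23 -0.01 -0.97]
origin 233 142
```

View pics/c12.png

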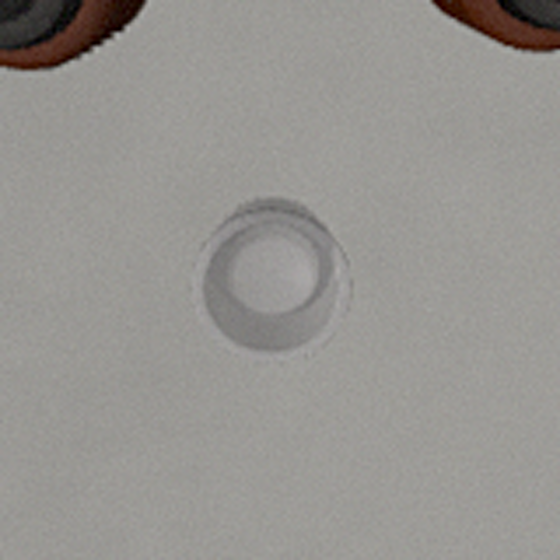

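The dish rim is centred at crop (273,283), which is wrist pixel (311,222.9).

Run:
```python
from h import *
w=dict(np.load("pics/w12.npz"));print(ray(w,311,222.9,25).round(1))
for p in((190,142),(371,142)):print(ray(w,*p,70).round(0))
```

```text
[432.3 190.7  25. ]
[493. 256.  70.]
[492. 156.  70.]
```

Request:
step_arm(commands=[[[-6, -3, 0], 0.013, 1], [[-6, -2, 10], 0, 1], [[0, 0, 25], 0, 1], [[0, 0, 25], 0, 1], [[0, 0, 15], 0, 1], [[0, 0, 0], 0, 1]])

```text
clock: 38.2
eef_pos: [420.8, 194.4, 214.7]
tcp_rot: [3.128, -0.049, -0.027]
contact_force: [-0.1, 0.2, 0.3]
opening: 0.999
```

Request:
step_arm(commands=[[[1, 1, 10], -0.02, 1], [[0, 0, 12], 0, 1], [[0, 0, 7], 0, 1], [[0, 0, 3], 0, 1], [[0, 0, 0], 0, 1]])

```text
clock: 38.83
eef_pos: [423.6, 193.0, 181.6]
tcp_rot: [3.127, -0.051, -0.006]
contact_force: [0.2, -0.5, 0.2]
opening: 1.002
```

Run:
```python
from h import *
f,c=wlook("w13");cv2.imwrite("pics/c13.png",f[200:400,160:480])
```

```text
w13 tcp [423.6 193.  181.6] rot [ 3.1273 -0.0507 -0.006 ] cam [496. 191. 154.] axis [-0.23 -0.01 -0.97]
```

View pics/c13.png

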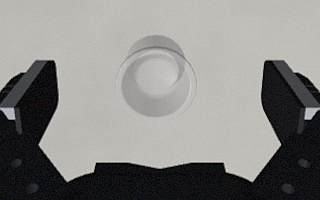

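Request:
step_arm(commands=[[[0, 0, 2], 0, 1], [[0, 0, 0], 0, 0.7], [[0, 0, 0], 0, 0.5], [[0, 0, 0], 0, 0.4], [[0, 0, 0], 0, 0.3], [[0, 0, 0], 0, 0.2], [[0, 0, 0], 0, 0.2], [[0, 0, 0], 0, 0.2]], force=20)

```text
clock: 39.88
eef_pos: [424.1, 193.2, 180.5]
tcp_rot: [3.128, -0.052, -0.006]
contact_force: [-0.8, 0.2, 2.0]
opening: 0.361
```

Request:
step_arm(commands=[[[0, 0, -10], 0, 0.2], [[0, 0, -20], 0, 0.2], [[0, 0, -20], 0, 0.2], [[0, 0, -10], 0, 0.2], [[2, 15, 0], 0, 0.2], [[2, 25, 0], 0, 0.2], [[2, 30, 0], 0, 0.2], [[2, 30, 0], 0, 0.2], [[2, 30, 0], 0, 0.2], [[2, 25, 0], 0, 0.2], [[0, 10, 0], 0, 0.2], [[0, 0, 0], 0, 0.2], [[0, 0, 0], 0, 0.2]])

```text
clock: 41.5
eef_pos: [429.5, 19.4, 243.1]
tcp_rot: [3.127, -0.047, -0.006]
contact_force: [0.4, -0.4, -0.7]
opening: 0.364
```

Run:
```python
from h import *
f,c=wlook("w14");s=sense();print(s["opening"])
# rim of dish in wrist frame vs w13 pose; tray mask
V=cv2.cvtColor(f,cv2.COLOR_BGR2HSV)[...,2]
print("tray px",proj(c,(444,6,4)),"dish px",proj(c,s["eef_pos"]+np.array([7.5,-2.2,-155])))
a=cv2.cvtColor(f,6)
g=cv2.GaussianBlur(cv2.resize(a[200:400,240:400],None,fx=3,fy=3),(0,0),2)
h=cv2.HoughCircles(g,cv2.HOUGH_GRADIENT,1.5,60,param1=40,param2=30,minRadius=70,maxRadius=170)
if h is not None: print([(x/3+240,y/3+200,r/3) for x,y,r in h[0][:3]])
```

```text
w14 tcp [429.5  19.4 243.1] rot [ 3.1266 -0.0466 -0.0058] cam [501.  18. 216.] axis [-0.23 -0.01 -0.97]
0.36271796408587587
tray px (np.float64(333.35598207991137), np.float64(214.73936259445495)) dish px (np.float64(316.48848916814995), np.float64(286.45591716187295))
[(np.float32(320.25), np.float32(292.25), np.float32(42.083332)), (np.float32(320.25), np.float32(265.25), np.float32(27.733332)), (np.float32(335.25), np.float32(203.75), np.float32(54.733334))]
```

Request:
step_arm(commands=[[[2, 5, 0], 0, 0.2], [[2, 4, 0], 0, 0.2], [[0, 0, 0], 0, 0.2], [[0, 0, 15], 0, 0.2], [[0, 0, 15], 0, 0.2], [[0, 0, 10], 0, 0.2], [[0, 0, 0], 0, 0.2]])

```text
clock: 42.42
eef_pos: [436.3, 10.7, 202.8]
tcp_rot: [3.127, -0.048, -0.003]
contact_force: [0.2, -0.1, -0.1]
opening: 0.359
```

Run:
```python
from h import *
w=dict(np.load("pics/w13.npz"));print("dish w13",ray(w,317,282,26).round(1))
```

```text
dish w13 [433.4 190.8  26. ]
```

Request:
step_arm(commands=[[[-1, 2, 5], 0, 0.2], [[0, 0, 5], 0, 0.2], [[0, 0, 3], 0, 0.2], [[0, 0, 0], 0, 0.2]])

```text
clock: 42.92
eef_pos: [436.2, 8.4, 189.7]
tcp_rot: [3.127, -0.049, -0.003]
contact_force: [0.1, -0.5, 0.6]
opening: 0.358
```

Request:
step_arm(commands=[[[0, 0, 2], 0, 0.2], [[0, 0, 1.2], 0, 0.2], [[0, 0, 0.8], 0, 0.2], [[0, 0, 0], 0, 0.2]])

```text
clock: 43.42
eef_pos: [436.6, 8.3, 185.7]
tcp_rot: [3.127, -0.05, -0.003]
contact_force: [-0.8, 0.2, -0.7]
opening: 0.359
```

Request:
step_arm(commands=[[[0, 0, 1], 0, 0.2], [[0, 0, 0], 0, 0.2]])

```text
clock: 43.68
eef_pos: [436.7, 8.4, 184.7]
tcp_rot: [3.127, -0.05, -0.003]
contact_force: [0.1, 0.3, 0.5]
opening: 0.359
```

Request:
step_arm(commands=[[[0, 0, 0.4], 0, 0.2], [[0, 0, 0], 0, 0.4], [[0, 0, 0], 0, 0.44], [[0, 0, 0], 0, 0.5], [[0, 0, 0], 0, 0.58], [[0, 0, 0], 0, 0.58], [[0, 0, -5], 0, 0.58], [[0, 0, -15], 0, 0.6], [[0, 0, -30], 0, 0.8], [[0, 0, -40], 0, 1], [[0, 0, -40], 0, 1], [[0, 0, -20], 0, 1], [[-15, 0, 0], 0, 1], [[-30, 0, 0], 0, 1], [[-15, 0, 0], 0, 1], [[0, 0, 0], 0, 1]])

```text
clock: 45.68
eef_pos: [363.5, 10.9, 339.4]
tcp_rot: [3.127, -0.051, -0.003]
contact_force: [0.9, -0.5, -0.1]
opening: 1.003
```

Run:
```python
from h import *
f,c=wlook("w15")
V=cv2.cvtColor(f,6)
u,v=map(int,proj(c,(444,6,15)))
g=V[v-60:v+60,u-60:u+60]
# tray outline (dark floor) and non-dark blob inside
m=(g<70).astype(np.uint8);cn=max(cv2.findContours(m,0,1)[0],key=cv2.contourArea);cv2.minAreaRect(cn)
hull=cv2.convexHull(cn)[:,0].astype(float)
print("floor",cv2.minAreaRect(np.array([ray(c,p[0]+u-60,p[1]+v-60,4)[:2] for p in hull],np.float32)))
G=cv2.GaussianBlur(cv2.resize(g,None,fx=4,fy=4,interpolation=2),(0,0),2)
h=cv2.HoughCircles(G,cv2.HOUGH_GRADIENT,1.5,60,param1=30,param2=25,minRadius=40,maxRadius=110)
if h is not None:
  for x,y,r in h[0][:4]: print("circ",x,y,r,ray(c,x/4+u-60,y/4+v-60,30).round(1))
h=g[::5,::5];print(u,v);print(h)
```

```text
w15 tcp [363.5  10.9 339.4] rot [ 3.1272e+00 -5.1300e-02 -2.8000e-03] cam [436.   9. 312.] axis [-0.23 -0.01 -0.97]
floor ((444.29327392578125, 6.15673828125), (55.29438781738281, 55.71657943725586), 32.8969612121582)
circ 246.75 240.75 84.1 [443.7   5.   30. ]
circ 309.75 251.25 104.2 [441.7  -7.5  30. ]
circ 267.75 183.75 105.850006 [454.5   0.8  30. ]
circ 239.25 312.75 100.899994 [429.8   6.5  30. ]
318 113
[[164 156 159 162 161 159 169 166 165 161 163 159 165 166 162 161 162 164
  167 164 161 164 162 161]
 [163 163 163 164 167 164 164 163 164 165 161 160 161 168 114 166 162 165
  170 167 164 168 165 162]
 [165 159 163 165 164 164 164 165 162 164 162 165 169 136 101 100 167 165
  171 166 166 164 166 159]
 [162 163 162 163 159 162 161 164 165 163 164 146 133 128  24 138 171 162
  166 166 164 164 165 166]
 [165 160 164 162 162 156 164 161 167 167 135 105  54  43  34 133 127 163
  167 166 165 166 167 165]
 [163 164 161 161 160 159 164 163 140 138 105  32  32  42  35  19 138 142
  166 168 163 162 167 169]
 [164 165 164 163 161 163 164 137 114  98  32  37  31  26  34  22  76 136
  167
[... 1039 characters left out ...]
65 165 165 163 166 152  95  28  28  23  28  29  21  22  30  28 118
  129 171 164 165 166 166]
 [166 167 169 162 166 163 166 131 116  24  23  22  23  27  14 135 136 110
  163 163 163 164 171 170]
 [169 166 162 165 166 163 164 169 136  15  22  21  14  29 123 127 169 163
  163 163 163 164 165 168]
 [163 168 165 166 164 167 168 160 151  94  28  26 115 140 155 164 161 166
  164 162 160 166 164 168]
 [169 163 165 166 168 163 162 158 163 137 102 120 124 171 168 162 164 162
  162 168 163 166 162 161]
 [166 164 162 164 167 160 163 162 161 164 135 149 164 164 161 162 161 166
  163 165 163 163 162 167]
 [167 164 163 162 163 168 157 162 163 160 163 166 165 167 163 161 162 163
  160 159 160 164 164 169]]
```

The dish measures (443.7,5.0) against a tray centre of (444.3,6.2). I'll run a last numeric check of the whole table and then hand in.

Run:
```python
from h import *
ct=camera_model("top");a=cv2.imread("pics/top0.png");t=grab_frame("top");cv2.imwrite("pics/t6.png",t)
hsv=cv2.cvtColor(t,cv2.COLOR_BGR2HSV).astype(int);H,S,V=[hsv[...,i] for i in range(3)]
m=((H<8)|(H>172))&(S>130)&(V>90);m[:140]=0;m[280:]=0;m[:,:350]=0
e=cv2.fitEllipse(max(cv2.findContours(m.astype(np.uint8),0,1)[0],key=cv2.contourArea));print("pot",ray(ct,*e[0],80).round(1))
m=(H>100)&(H<130)&(S>110);m[:130]=0;m[185:]=0;m[:,:290]=0;m[:,370:]=0
for b in blobs(m,10):print("cap",ray(ct,*b[1],163).round(1))
d=cv2.GaussianBlur(cv2.absdiff(cv2.cvtColor(a,6),cv2.cvtColor(t,6)),(3,3),0)>25
for b in blobs(d,12):
    if 75<b[1][1]<300 and 90<b[1][0]<510:print("changed",b[0],b[1].round())
s=sense();print(s["clock"],s["contact_force"].round(1));sign_off()
```

```text
pot [ 432.9 -177.3   80. ]
cap [602.9   5.  163. ]
changed [445 147  28  24 528] [459. 159.]
changed [251 148  14  17 162] [258. 155.]
changed [318 149  24  27 447] [329. 162.]
changed [260 150  18  22 187] [271. 163.]
changed [386 156  14  14 154] [392. 162.]
changed [324 214  10  10  80] [329. 219.]
changed [383 214  22  19 227] [393. 223.]
changed [442 216   6  10  42] [445. 221.]
changed [456 217   3   7  17] [457. 220.]
changed [ 287  236   74   85 2014] [330. 270.]
45.775 [-0.2  0.2  0.1]
the job is handed in; nothing more can be done
```

All four containers are upright in their own holders and released. The job was handed in at 45.8 s with the robot touching nothing. The dropper bottle I used is the one farthest from the base, at about 624–634 mm.

| Container | Holder | Container centre, mm | Holder centre, mm | Offset |
|---|---|---|---|---|
| Saline bottle | large cup | (603, 5), top camera | (604, 5), top camera | about 1 mm |
| Dropper bottle | small cup | read off a wrist close-up | about (440, −344) | about 2 mm |
| Sharps pot | large tray | (433, −177), top camera | (431–433, −175 to −178) | within about 3 mm |
| Dappen dish | small tray | (443.7, 5.0), wrist camera | (444.3, 6.2), wrist camera | about 1 mm |

- **Saline bottle:** it slid about 6 mm off-centre when I first set it down, so I gripped it again and re-centred it.
- **Cameras:** the top and wrist cameras disagree by about 2 mm in x, and by about 6 mm on the dropper bottle before I gripped it. Except for the sharps pot, whose range takes in both, each offset compares readings from one camera.
- **Tool tilt:** the tool drifted up to about 3° off vertical, and the moves could not correct that. I allowed for it in each placing.
- **Cartons:** comparing the top view before and after, the only changes were where the containers had stood, at the holders, and under the arm. Neither carton had moved.

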